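Start the bench sander with its dust extraction

TASK

Start up the sanding bench with your fingertips: first push the white-marked far half of the black rocker on the grey mains box fully down, then press the yellow key on the blue extractor box fully in so that it stays down, and last press the green button on the sander box fully in, hold it there for about a second, and let it come back up. Never push the red stop button. Only press: leave the three boxes and everything else on the bench standing where they are, without lifting or shifting them.

Things in the scene. Friction and masses are not known exactly. Their poses are not given: they have to be found in the camera images.
- mains_box: Grey switch box, 94 x 100 mm (x, y) and 55 mm high on rubber feet, loose, about 0.9 kg. Origin: centre of its underside; z up; its x axis points away from the robot (yaw within 0.3 rad). Carries the black rocker in the middle of its top, between two low black side rails (inner faces 44 mm apart, tops 63 mm above the bench).
- mains_press (a point): Point to press on the rocker: on its top face, at the centre of the white stripe on the far half, 22 mm from the hinge towards the box's +x. The rocker is a flat black paddle 64 mm long (box x), 40 mm wide, 8 mm thick; its hinge runs along the box's y, 66 mm above the bench over the box's centre. Off, this far half is raised and the point is about 74 mm above the bench; it sinks nearly 9 mm to about 65 mm when fully on. The point moves with the rocker.
- mains (a joint): Rocker angle, rad: 0 fully off (far half up), 0.4 fully on (far half down, at its stop). Starts between 0 and 0.08. Stays where it is left; takes about 3 to 4 N at the white stripe.
- extractor_box: Blue box, 94 x 100 mm (x, y) and 55 mm high on rubber feet, loose, about 0.9 kg. Origin: centre of its underside; z up; x axis points away from the robot (yaw within 0.3 rad). Carries the yellow key in the middle of its top in a 50 mm square black frame whose top is 59 mm above the bench.
- extract_top (a point): Centre of the top face of the yellow key, 36 mm square, 69 mm above the bench when out. Moves with the key.
- extract (a joint): How far the yellow key is pushed in, m: 0 out, 0.007 fully in (top face then 62 mm above the bench). Starts at 0 to 0.001. Moves straight down and stays where it is left; takes about 3 N.
- sander_box: Light grey box, 90 x 150 mm (x, y) and 55 mm high on rubber feet, loose, about 1 kg. Origin: centre of its underside; z up; x axis points away from the robot (yaw within 0.3 rad). Carries a green button 37.5 mm to its +y side (left, seen from the robot) and a red one 37.5 mm to its -y side, each in a round black collar 12 mm high.
- start_top (a point): Centre of the top face of the green start button, 32 mm across, 73 mm above the bench when out. Moves with the button.
- start (a joint): How far the green button is pushed in, m: 0 out, 0.006 fully in. Springs back when let go; fully in takes 5 N.
- stop_top (a point): Centre of the top face of the red stop button, 36 mm across, 73 mm above the bench. Not to be pushed.
- stop (a joint): How far the red button is pushed in, m: 0 out, 0.006 fully in. Springs back.
- glue: White glue bottle with blue cap, 34 mm across, 95 mm high, standing between two boxes. Origin: centre of its underside. Leave alone.
- marker: Stubby blue marker, 24 mm across, 100 mm high, standing between two boxes. Origin: centre of its underside. Leave alone.
- tape: Roll of blue tape lying flat, 96 mm across, 50 mm high, beyond the boxes. Origin: centre of its underside. Leave alone.
- sandblock: Black sanding block, 65 x 100 x 28 mm, beyond the boxes. Origin: centre of its underside. Leave alone.
- tub: White tub with a red lid, 124 mm across, 82 mm high, beyond the boxes. Origin: centre of its underside. Leave alone.
- screwbox: Open plywood box, 130 x 160 x 70 mm, to the left of the boxes. Origin: centre of its underside. Leave alone.
Things that resemble listed ones, but are neither listed nor needed, are in the scene too. Leave any orange look-alike of the extractor_box alone.

How it is judged:
On the way, in this order (a step that is already met when the one before it is completed fails the run):
1. the mains rocker is pushed fully on (value of joint mains above 0.34 rad and value of joint each of extract, start below 0.003 m), for 0.1 s.
2. the yellow extractor key is pressed fully in (value of joint mains above 0.34 rad and value of joint extract above 0.0055 m), for 0.1 s.
3. the green start button is held fully in for half a second (all of step 2 and value of joint start above 0.005 m), for 0.5 s.
4. the green button is let go (value of joint start below 0.0015 m), for 0.1 s.
At the end, for the whole second after the job is handed in: The rocker is on (over 0.34 rad), the yellow key is in (over 5.5 mm), the green and red buttons are out (under 1.5 mm), the three boxes stand still, and boxes and bystanders are upright within 20 mm of where they began (all of step 2 and value of joint each of start, stop below 0.0015 m and distance of each of mains_box, extractor_box, sander_box, glue, marker, tape, sandblock, tub, screwbox from where it was at the start of the episode below 0.02 m and angle between each of mains_box, extractor_box, sander_box, glue, marker, tape, sandblock, tub, screwbox's own z axis and vertical below 0.1 rad and linear speed of each of mains_box, extractor_box, sander_box below 0.02 m/s); the robot touches nothing.
It fails at once if the red stop button is pushed in by more than 2 mm (value of joint stop above 0.002 m).
It fails at once if the yellow key is pushed before the mains is on (value of joint extract above 0.003 m and not (value of joint mains above 0.34 rad)).
It fails at once if the green button is pushed before mains and extractor are on (value of joint start above 0.003 m and (not (value of joint mains above 0.34 rad) or not (value of joint extract above 0.0055 m))).
It fails at once if a box is lifted by more than 10 mm or shifted by more than 25 mm (height (world z) of any of mains_box, extractor_box, sander_box above 0.01 m or distance of any of mains_box, extractor_box, sander_box from where it was at the start of the episode above 0.025 m).
It fails at once if a bystander is lifted by more than 10 mm, shifted by more than 25 mm or knocked over (height (world z) of any of glue, marker, tape, sandblock, tub, screwbox above 0.01 m or distance of any of glue, marker, tape, sandblock, tub, screwbox from where it was at the start of the episode above 0.025 m or angle between any of glue, marker, tape, sandblock, tub, screwbox's own z axis and vertical above 0.4 rad).
It also fails if it takes over 51 s, if anything falls off the work surface, if the arm or the gripper's body presses on something with over 40 N, if the wrist force passes 120 N, or if a joint passes its speed limit or range.

ROBOT

A 6-joint arm with a two-finger parallel gripper is mounted at the origin on the work surface. World frame = base frame: x ahead of the robot, y to its left, z up, the work surface at z = 0. Lengths are in m, angles in rad, forces in N, time in s.
With the tool pointing down it reaches from about 0.325 to 0.925 m from the base axis. Payload 3.1 kg.
Tool frame: the origin (TCP) lies at the very end of the fingers, on their centre line; the grasp point (between the pads) lies arm.grip_depth behind it (arm.grip_depth is the distance from the TCP to the grasp point, in m); z points along the fingers, x is the direction in which the jaws open and shut, and the axes are right-handed (so a half turn about z gives the same grasp; the last joint's range is limited). The gripper opens to 85 mm and grips with 20 to 120 N. Pads are 22 mm wide; open, the fingers measure 114 mm over their backs; the gripper's body (76 mm by 85 mm) begins 54 mm behind the grasp point. The pads swing forward as they close: fully open they stand 13 mm farther back than shut.
Start: joints at [1.121, 0.217, 1.613, -0, 1.311, -0.112], TCP at [0.207, 0.59, 0.231] pointing down, gripper open.
Joint ranges: [-2.75, 2.75], [-0.78, 2.1], [0.31, 2.55], [-1.13, 4.27], [0.13, 2.63], [-2.58, 2.58]. Speed limits (rad/s): [2.79, 2.79, 3.14, 3.14, 3.14, 3.14].

INTERFACE

Orientations are given as a unit quaternion [w, x, y, z].
In Python, from station import arm, optics gives the robot as it stands.
- The arm moves only by the shell command python3 -m inch 'ROWS' [FORCE]. ROWS is text: rows parted by semicolons, each of 5 numbers parted by spaces: the opening, from -1 (shut) to 1 (fully open), so that 0 is half open, then the shift along the tool's x, y, z in cm, then the turn about the tool's z in rad. A call has 1 to 10 rows; each row is the pose to reach, as a shift and turn from the pose commanded when the call began, along the tool's axes at that moment; what a row does not reach only later rows make up. A row lasts 1/10 s, in which the tool goes at most 50 mm and 8.59 degrees, less where a joint would pass 70% of its speed; a pose out of reach is approached as far as the arm can. A call with a gripper value outside its range is refused whole. The fingers move at their own pace and stop on an object; FORCE is the grip in N (left out, the last holds). Time passes only in rows, so rows that repeat a pose let the fingers close. It gives the time, the measured TCP pose, the force and the opening at its end, in the units of the state.
- arm.read_state(): the state, without advancing time (a new reading comes with each control period).
- optics.read_camera(name): name is "scene" or "side" or "wrist"; returns a dict with "pixels" (420x560x3 uint8, red, green, blue), "intrinsics" (3x3 intrinsics, pixels), "rvec" (rotation vector, rad) and "tvec" (3), from world to camera coordinates, as OpenCV has them; the wrist camera has in their place "T_tool_cam" (4x4, takes a point from camera to tool coordinates, whose origin is the TCP and whose axes are the tool frame's). Camera axes: x right, y down, z forward; pixel columns grow to the right and rows downward; lengths in m; the calibration is good to about 2 mm. A picture is of the moment at which its call begins: read the wrist's pose just before it. There is no depth.
- arm.sign_off(): hands the job in, once; it reports no verdict.
The state is a dict: "time_s": time; "q": joint angles; "qvel": joint speeds; "effort": joint torques, N m; "tool_pos": TCP position; "ee_rot": TCP orientation; "ft_force": force on the tool from outside, world axes, zero at the start; "wrist_torque": the same for the moment, N m; "finger_gap": opening from 0.0 (shut) to 1.0 (fully open).
Only numpy, scipy, OpenCV 4.12 (cv2) and the standard library are available. Lean on these libraries where they do the work, as an engineer would, in place of code of your own. Each camera call takes 0.05 s, during which the arm holds its last target. There are 200 camera calls.

## Working session

There is one attempt and no reset: what is moved stays moved. The work goes in short steps, Python scripts to look and compute and a shell command to move; the robot and the scene stay as the last step left them, time stands still between calls to the robot, and variables do not carry over. Pictures are saved under pics/ and viewed, about 8 in all and at most 12, crops included, and the job is handed in when it is done.

```bash
mkdir -p pics; cat > h.py <<'E'
import numpy as np, cv2, pickle
from station import arm, optics
def snap(n,f):
    s=arm.read_state(); c=optics.read_camera(n); pickle.dump((s,c),open(f'pics/{f}.pkl','wb'))
    cv2.imwrite(f'pics/{f}.png',cv2.cvtColor(c['pixels'],cv2.COLOR_RGB2BGR)); return s,c
E
python3 - <<'E'
from h import *
for n in ("scene","side"):
    s,c=snap(n,n)
a=cv2.imread('pics/scene.png');b=cv2.imread('pics/side.png')
print(s,arm.grip_depth)
E
```

```text
{'time_s': 0.05, 'q': array([ 1.12078747e+00,  2.17788104e-01,  1.61492376e+00,  1.89526167e-05,
        1.31127141e+00, -1.12249701e-01]), 'qvel': array([-0.001218  , -0.00040557, -0.00209496,  0.00070516, -0.0009542 ,
       -0.0001947 ]), 'effort': array([-9.35159442e-04, -3.98342729e+01, -3.05189645e+01, -2.67700389e-04,
        4.73067717e-03, -9.07397720e-06]), 'tool_pos': array([0.20675966, 0.58895751, 0.22995262]), 'ee_rot': array([ 5.69518156e-04,  8.15897174e-01,  5.78195791e-01, -1.05095058e-03]), 'ft_force': array([-0.89266233, -0.51786967,  0.32753499]), 'wrist_torque': array([ 0.00122567, -0.06413826,  0.01553009]), 'finger_gap': 1.000883162451824} 0.0187
```

View pics/scene.png

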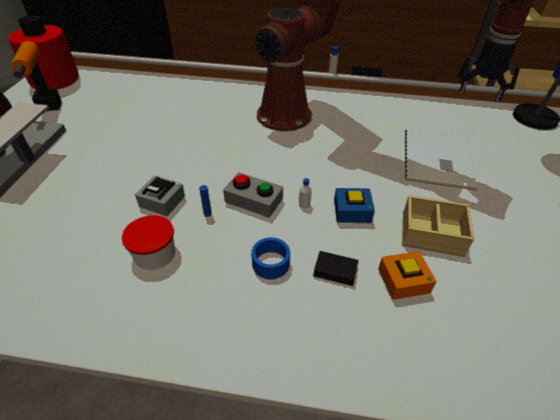

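View pics/side.png

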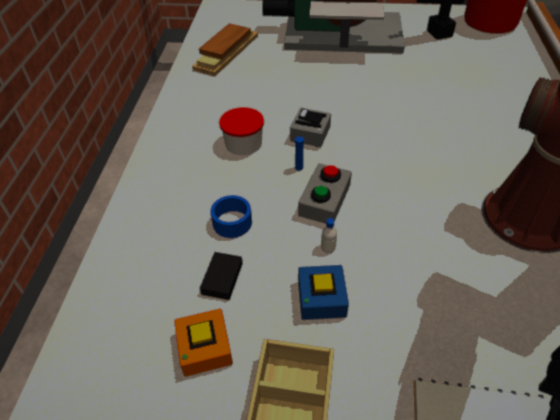

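The scene view shows the mains box at (160,195), sander box at (253,194), blue extractor box at (354,204) and the orange look-alike at (407,275). The side view has mains at (311,125), sander at (325,193), blue at (323,291) and orange at (203,341). The blue box is the one described. I'll enlarge these next.

```bash
python3 - <<'E'
from h import *
a=cv2.imread('pics/scene.png');b=cv2.imread('pics/side.png')
C=np.zeros((560,780,3),np.uint8)
def put(im,x,y,w,h,s,X,Y):
    C[Y:Y+h*s,X:X+w*s]=np.clip(cv2.resize(im[y:y+h,x:x+w],None,fx=s,fy=s,interpolation=cv2.INTER_CUBIC)*1.6,0,255)
put(a,132,170,60,50,4,0,0); put(a,218,165,70,55,4,240,0); put(a,325,180,60,50,4,520,0)
put(b,285,100,55,50,4,0,240); put(b,295,158,60,65,4,240,240); put(b,292,258,62,65,4,520,240)
cv2.imwrite('pics/c1.png',C)
E
```

```text
(no output)
```

View pics/c1.png

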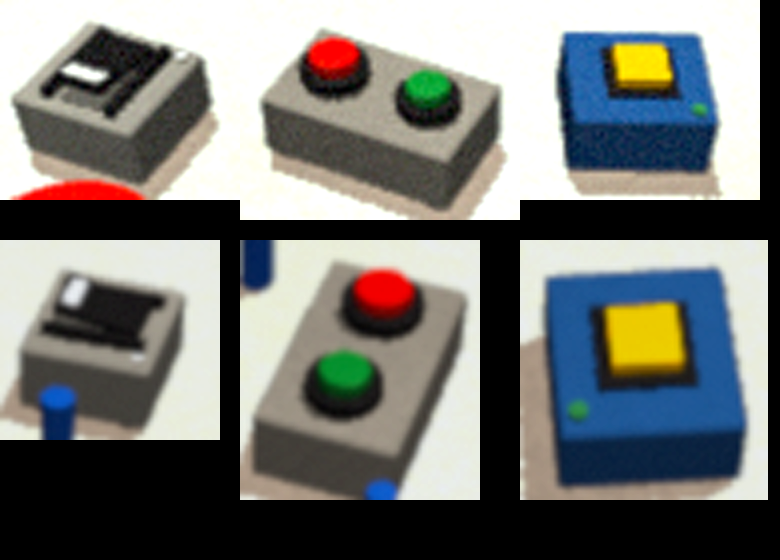

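Crop c1 (4x): the white stripe is at scene (153.3,188.3) and side (303.5,113). Green is at scene (265.5,186.2) and side (321,190.5), red at (241.5,178.5) and (331,170.5). The yellow key on the blue box is at (355.5,195.5) and (323.3,282.3).

```bash
cat >> h.py <<'E'
def ray(c,uv):
    R=cv2.Rodrigues(np.array(c['rvec'],float))[0];K=np.array(c['intrinsics'])
    return -R.T@np.array(c['tvec']).ravel(), R.T@np.linalg.inv(K)@np.array([*uv,1.])
def atz(c,uv,z):
    o,d=ray(c,uv); return (o+d*(z-o[2])/d[2]).round(4)
def tri(c1,p1,c2,p2):
    A=[];b=[]
    for c,p in((c1,p1),(c2,p2)):
        o,d=ray(c,p);d/=np.linalg.norm(d);M=np.eye(3)-np.outer(d,d);A.append(M);b.append(M@o)
    return np.linalg.solve(sum(A),sum(b)).round(4)
E
python3 - <<'E'
from h import *
A=pickle.load(open('pics/scene.pkl','rb'))[1];B=pickle.load(open('pics/side.pkl','rb'))[1]
for n,p,q,z in [('stripe',(153.3,188.3),(303.5,113),.074),('green',(265.5,186.2),(321,190.5),.073),('red',(241.5,178.5),(331,170.5),.073),('yel',(355.5,195.5),(323.25,282.25),.069)]:
    print(n,atz(A,p,z),atz(B,q,z),tri(A,p,B,q))
for c,o,pts in((A,(132,170),[(15,97),(93,22),(210,62),(133,135)]),(B,(285,60+40-60),[(22,350),(147,372),(185,295),(62,270)])):
    print([atz(c,(o[0]+x/4,o[1]+y/4),.055)[:2] for x,y in pts])
for c,o,pts in((A,(325-130,180),[(562,32),(700,34),(717,122),(563,122)]),(B,(292-130,258-60),[(545,278),(722,268),(742,432),(556,447)])):
    print([atz(c,(o[0]+x/4,o[1]+y/4),.055)[:2] for x,y in pts])
from scipy.spatial.transform import Rotation as Ro
q=arm.read_state()['ee_rot'];print(Ro.from_quat(q[[1,2,3,0]]).as_matrix().round(3))
E
```

```text
stripe [ 0.5626 -0.2792  0.074 ] [ 0.5597 -0.2787  0.074 ] [ 0.5599 -0.2809  0.0719]
green [0.5002 0.0231 0.073 ] [0.4997 0.021  0.073 ] [0.5    0.0227 0.0737]
red [ 0.479  -0.0502  0.073 ] [ 0.478  -0.0501  0.073 ] [ 0.4781 -0.0506  0.0724]
yel [0.4917 0.2724 0.069 ] [0.4853 0.2762 0.069 ] [0.4853 0.2729 0.0637]
[array([ 0.5747, -0.3297]), array([ 0.488 , -0.3075]), array([ 0.5162, -0.2089]), array([ 0.5974, -0.2356])]
[array([ 0.5924, -0.2358]), array([ 0.5061, -0.2179]), array([ 0.4826, -0.3068]), array([ 0.5713, -0.3307])]
[array([0.4535, 0.217 ]), array([0.4388, 0.3144]), array([0.5277, 0.3254]), array([0.5453, 0.223 ])]
[array([0.5382, 0.2339]), array([0.4465, 0.22  ]), array([0.4359, 0.3182]), array([0.5258, 0.3341])]
[[ 0.331  0.943 -0.001]
 [ 0.943 -0.331 -0.002]
 [-0.002 -0.    -1.   ]]
```

```bash
python3 -m inch '-1 -4 3.5 0 0;-1 -8 7 0 0;-1 -12 10.5 0 0;-1 -16 14 0 0;-1 -20 17.5 0 0;-1 -24 21 0 0;-1 -28 24.5 0 0;-1 -32 28 0 0;-1 -35 31 0 0;-1 -35 31 0 0' 30
```

```text
time_s: 1.1
tool_pos: [0.3845, 0.1531, 0.2311]
ee_rot: [0.001, 0.817, 0.576, -0.0]
ft_force: [0.8, 0.5, 0.2]
finger_gap: 0.001
```

```bash
python3 -m inch '-1 -4 3.5 0 0;-1 -8 7 0 0;-1 -12 10.5 0 0;-1 -16 14 0 0;-1 -20 17.5 0 0;-1 -24 21 0 0;-1 -28 24.5 3 0;-1 -32 28 5 0;-1 -35 31 7 0;-1 -35 31 7 0'; python3 - <<'E'
from h import *
s,c=snap('wrist','w1')
p=s['tool_pos'];d=np.array([.564,-.280])-p[:2]
from scipy.spatial.transform import Rotation as Ro
R=Ro.from_quat(np.array(s['ee_rot'])[[1,2,3,0]]).as_matrix()
print(s['time_s'],p,R.round(3),'tool shift',R.T@[*d,0])
T=np.array(c['T_tool_cam']);K=np.array(c['intrinsics'])
w=np.array([.561,-.279,.074]);x=np.linalg.inv(T)@np.r_[R.T@(w-p),1];u=K@x[:3];print(u/u[2])
E
```

```text
time_s: 2.1
tool_pos: [0.5598, -0.2789, 0.1588]
ee_rot: [-0.001, 0.816, 0.577, -0.001]
ft_force: [-1.0, 0.7, 1.6]
finger_gap: -0.001
2.1 [ 0.55975415 -0.27885585  0.15883211] [[ 0.333  0.943 -0.002]
 [ 0.943 -0.333  0.001]
 [-0.    -0.002 -1.   ]] tool shift [ 3.36337406e-04  4.38441888e-03 -9.10551630e-06]
[277.78797101 209.48443694   1.        ]
```

View pics/w1.png

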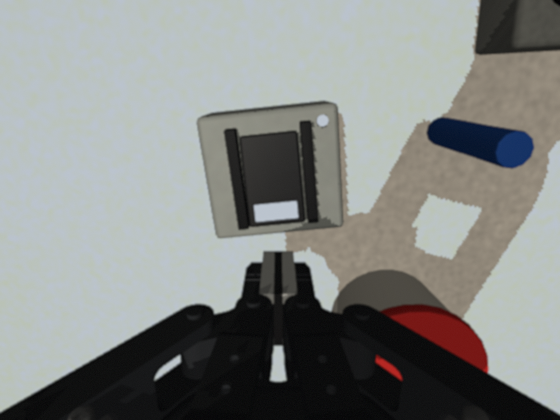

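The wrist view (4th picture) shows the white stripe at (276,212), against a prediction of (277.8,209.5), so they agree to about 2 mm and the stripe is on the far half. The tub is clear of the fingers.

```bash
python3 -m inch '-1 0 0.6 2 0;-1 0 0.6 4 0;-1 0 0.6 6 0;-1 0 0.6 7 0;-1 0 0.6 7.7 0;-1 0 0.6 7.7 0'; python3 -m inch '-1 0 0 0.3 0;-1 0 0 0.6 0;-1 0 0 0.9 0;-1 0 0 1.1 0;-1 0 0 1.2 0;-1 0 0 1.2 0'
```

```text
time_s: 2.75
tool_pos: [0.5651, -0.2777, 0.0834]
ee_rot: [-0.001, 0.816, 0.578, -0.0]
ft_force: [0.7, -0.4, 0.0]
finger_gap: -0.002
time_s: 3.35
tool_pos: [0.5667, -0.2786, 0.0731]
ee_rot: [0.001, 0.816, 0.578, 0.001]
ft_force: [1.1, -0.2, 2.4]
finger_gap: -0.003
```

```bash
python3 -m inch '-1 0 0 0.2 0;-1 0 0 0.4 0;-1 0 0 0.5 0;-1 0 0 0.5 0';  python3 -m inch '-1 0 0 0.2 0;-1 0 0 0.3 0;-1 0 0 0.3 0'
```

```text
time_s: 3.75
tool_pos: [0.5669, -0.2788, 0.0681]
ee_rot: [0.001, 0.816, 0.578, 0.001]
ft_force: [2.7, -0.6, 3.9]
finger_gap: 0.002
time_s: 4.05
tool_pos: [0.5671, -0.2789, 0.066]
ee_rot: [0.001, 0.816, 0.578, 0.001]
ft_force: [2.8, 0.6, 8.7]
finger_gap: 0.005
```

```bash
python3 -m inch '-1 0 0 0.2 0;-1 0 0 0.3 0;-1 0 0 0.3 0'; python3 -m inch '-1 0 0 0.2 0;-1 0 0 0.2 0;-1 0 0 0.2 0'
```

```text
time_s: 4.35
tool_pos: [0.5672, -0.2789, 0.0656]
ee_rot: [0.001, 0.816, 0.578, 0.0]
ft_force: [-0.7, 3.4, 20.0]
finger_gap: -0.001
time_s: 4.65
tool_pos: [0.5673, -0.279, 0.0654]
ee_rot: [0.001, 0.816, 0.578, 0.0]
ft_force: [-4.3, 4.5, 26.1]
finger_gap: 0.001
```

That is a hard stop at 65.4 mm with 26 N, matching the "fully on" height. I'll lift off and check.

```bash
python3 -m inch '-1 0 0 -1 0;-1 0 0 -3 0;-1 0 -0.5 -6 0;-1 0 -0.6 -10 0;-1 0 -0.6 -10 0;-1 0 -0.6 -10 0'; python3 - <<'E'
from h import *
snap('wrist','w2'); snap('side','s2')
a=cv2.imread('pics/w2.png')[60:260,160:380];b=cv2.imread('pics/side.png')[95:150,280:345];d=cv2.imread('pics/s2.png')[95:150,280:345]
f=lambda i:np.clip(cv2.resize(i,(390,330),interpolation=cv2.INTER_CUBIC)*1.5,0,255)
g=cv2.resize(a,(390,330));cv2.imwrite('pics/c2.png',np.vstack([np.hstack([f(b),f(d)]),np.hstack([g,g*0])])[:,:].astype(np.uint8)[:600])
E
```

```text
time_s: 5.25
tool_pos: [0.5591, -0.276, 0.1591]
ee_rot: [-0.001, 0.816, 0.578, -0.001]
ft_force: [0.0, -0.9, -0.2]
finger_gap: 0.005
```

View pics/c2.png

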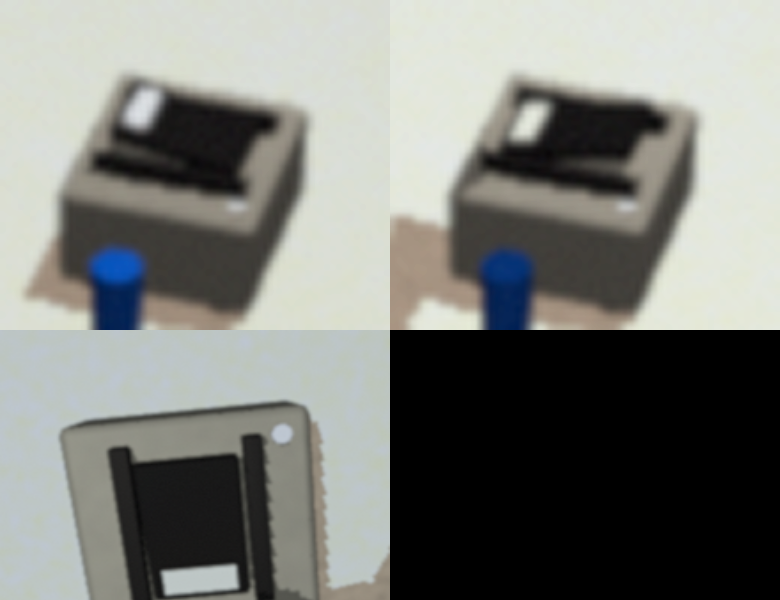

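The picture shows the rocker's far half now down between the rails (stripe lower at right crop (530,120)), and the box has not moved. Now to the extractor.

```bash
python3 -m inch '-1 4 -2 0 0;-1 8 -4 0 0;-1 12.5 -6.3 0 0;-1 17 -8.6 0 0;-1 21.5 -10.9 0 0;-1 26 -13.2 0 0;-1 30 -15.2 0 0;-1 34 -17.2 0 0;-1 38 -19.2 0 0;-1 42 -21.2 0 0'; python3 -m inch '-1 3 -1.5 0 0;-1 6 -3 0 0;-1 7.4 -3.8 0 0;-1 7.4 -3.8 0 0;-1 7.4 -3.8 0 0'; python3 - <<'E'
from h import *
s,c=snap('wrist','w3')
p=s['tool_pos']
from scipy.spatial.transform import Rotation as Ro
R=Ro.from_quat(np.array(s['ee_rot'])[[1,2,3,0]]).as_matrix()
T=np.array(c['T_tool_cam']);K=np.array(c['intrinsics'])
for w in([.488,.2735,.069],[.498,.2735,.069],[.488,.2835,.069]):
  x=np.linalg.inv(T)@np.r_[R.T@(np.array(w)-p),1];u=K@x[:3];print(u/u[2])
print(p,R.T@(np.array([.488,.2735,.069])-p))
a=c['pixels'].astype(int);m=((a[...,0]>120)&(a[...,1]>100)&(a[...,2]<70)).astype(np.uint8)
print(cv2.connectedComponentsWithStats(m)[2:])
E
```

```text
time_s: 6.35
tool_pos: [0.4967, 0.1915, 0.1567]
ee_rot: [-0.001, 0.816, 0.578, -0.003]
ft_force: [0.1, -0.8, -0.1]
finger_gap: 0.001
time_s: 6.85
tool_pos: [0.4873, 0.2716, 0.1581]
ee_rot: [0.0, 0.816, 0.578, -0.001]
ft_force: [-0.0, -0.5, 0.3]
finger_gap: -0.004
[280.63616387 205.82906552   1.        ]
[285.24586553 218.33568452   1.        ]
[294.06107998 201.36768737   1.        ]
[0.48728716 0.27156583 0.15806803] [0.00229711 0.00015511 0.08906213]
(array([[     0,      0,    560,    420, 229300],
       [   555,     79,      1,      1,      1],
       [   548,     81,      1,      1,      1],
       [   529,     86,      1,      1,      1],
       [   522,     88,      1,      1,      1],
       [   514,     90,      1,      1,      1],
       [   503,     93,      1,      1,      1],
       [   535,     99,      1,      2,      2],
       [   479,    101,      1,      1,      1],
       [   479,    106,      1,      1,      1],
       [   480,    122,      1,      2,      2],
       [   481,    134,      1,      1,      1],
       [   484,    168,      1,      1,      1],
     
[... 1168 characters left out ...]
   [480.        , 122.5       ],
       [481.        , 134.        ],
       [484.        , 168.        ],
       [279.72482014, 204.47077338],
       [488.        , 209.        ],
       [489.        , 216.        ],
       [535.        , 216.        ],
       [490.        , 227.        ],
       [490.        , 231.        ],
       [503.        , 240.5       ],
       [491.        , 242.        ],
       [492.        , 249.        ],
       [556.        , 249.        ],
       [547.        , 251.        ],
       [504.        , 252.        ],
       [525.        , 256.        ],
       [512.        , 259.        ],
       [504.        , 260.        ],
       [519.06608171, 355.8777077 ]]))
```

View pics/w3.png

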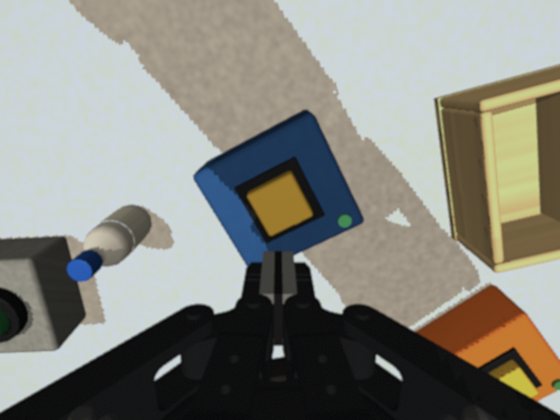

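The wrist view puts the key on the blue box at (280,204), predicted (281,206), so they agree within about 1 mm. The orange look-alike is away at (515,370). I'll descend.

```bash
python3 -m inch '-1 0.1 0 2 0;-1 0.2 0 4 0;-1 0.2 0 6 0;-1 0.2 0 7.5 0;-1 0.2 0 8 0;-1 0.2 0 8 0'; python3 -m inch '-1 0 0 0.3 0;-1 0 0 0.6 0;-1 0 0 0.9 0;-1 0 0 1.2 0;-1 0 0 1.4 0;-1 0 0 1.4 0'
```

```text
time_s: 7.5
tool_pos: [0.4882, 0.2736, 0.0784]
ee_rot: [-0.0, 0.816, 0.578, -0.001]
ft_force: [-0.4, 0.4, 0.5]
finger_gap: 0.001
time_s: 8.1
tool_pos: [0.4889, 0.2748, 0.0655]
ee_rot: [0.0, 0.816, 0.578, 0.0]
ft_force: [0.1, -0.0, 1.2]
finger_gap: 0.001
```

```bash
python3 -m inch '-1 0 0 0.2 0;-1 0 0 0.4 0;-1 0 0 0.4 0'
```

```text
time_s: 8.4
tool_pos: [0.489, 0.2748, 0.062]
ee_rot: [0.0, 0.816, 0.578, 0.0]
ft_force: [-1.5, 0.4, 6.0]
finger_gap: -0.001
```

```bash
python3 -m inch '-1 0 0 0.2 0;-1 0 0 0.4 0;-1 0 0 0.4 0;-1 0 0 0.4 0'
```

```text
time_s: 8.8
tool_pos: [0.4891, 0.2749, 0.0618]
ee_rot: [-0.0, 0.816, 0.578, -0.001]
ft_force: [-9.4, -5.0, 26.5]
finger_gap: -0.004
```

Hard stop at 61.8 mm with 26 N, so the key is fully in. I'll lift, photograph it and go to the green button.

```bash
python3 -m inch '-1 0 0 -1 0;-1 0 0 -4 0;-1 0 0 -8 0;-1 0 0 -10 0;-1 0 0 -10 0'; python3 -m inch '-1 -4 1.6 0 0;-1 -8 3.2 0 0;-1 -12 4.8 0 0;-1 -16 6.4 0 0;-1 -20 8 0 0;-1 -23.5 9.4 0 0;-1 -23.5 9.4 0 0;-1 -23.5 9.4 0 0'; python3 - <<'E'
from h import *
s,c=snap('wrist','w4'); snap('side','s4')
p=s['tool_pos']
from scipy.spatial.transform import Rotation as Ro
R=Ro.from_quat(np.array(s['ee_rot'])[[1,2,3,0]]).as_matrix()
T=np.array(c['T_tool_cam']);K=np.array(c['intrinsics'])
w=np.array([.5,.0225,.073])
x=np.linalg.inv(T)@np.r_[R.T@(w-p),1];u=K@x[:3];print(u/u[2],p,R.T@(w-p))
a=cv2.imread('pics/w4.png')
d=cv2.imread('pics/s4.png')[250:325,285:360]
d=np.clip(cv2.resize(d,(300,300),interpolation=cv2.INTER_CUBIC)*1.5,0,255)
b=cv2.imread('pics/side.png')[250:325,285:360]
b=np.clip(cv2.resize(b,(300,300),interpolation=cv2.INTER_CUBIC)*1.5,0,255)
o=np.zeros((600,780,3),np.uint8);o[:300,480:]=b;o[300:,480:]=d;o[:420,:480]=a[:,40:520];cv2.imwrite('pics/c4.png',o)
E
```

```text
time_s: 9.3
tool_pos: [0.4912, 0.2757, 0.1611]
ee_rot: [0.001, 0.816, 0.578, 0.004]
ft_force: [-0.1, -0.1, 0.4]
finger_gap: -0.002
time_s: 10.1
tool_pos: [0.4982, 0.0212, 0.1556]
ee_rot: [-0.001, 0.817, 0.577, -0.001]
ft_force: [0.5, -0.3, -0.2]
finger_gap: -0.003
[280.02179367 210.67750059   1.        ] [0.49824977 0.02120594 0.15555639] [0.00182089 0.00147038 0.08255191]
```

View pics/c4.png

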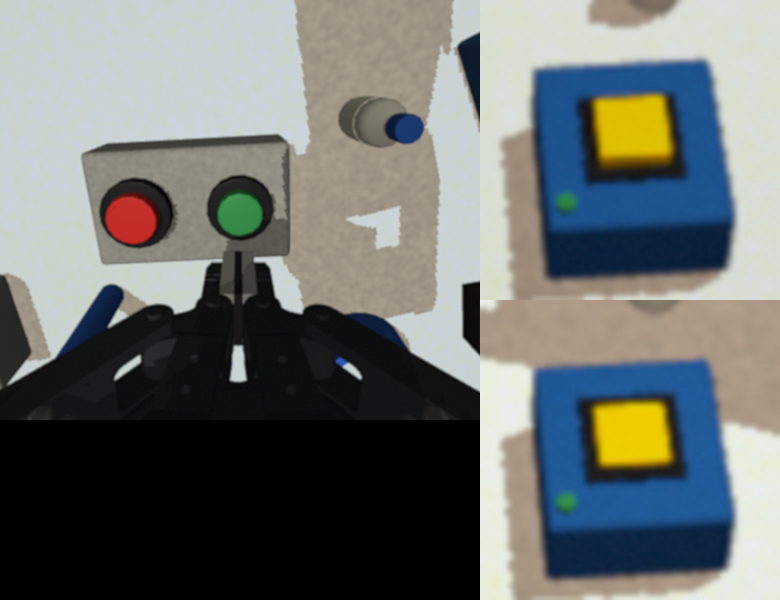

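The key is down (lower-right crop) and the blue box has not moved. The green button is at wrist pixel (280,215), predicted (280,211), so about 3 mm farther out; I'll shift by that. The red one is 75 mm to the side and clear.

```bash
python3 -m inch '-1 0.1 0.3 2 0;-1 0.1 0.4 4 0;-1 0.1 0.4 6 0;-1 0.1 0.4 7 0;-1 0.1 0.4 7.3 0;-1 0.1 0.4 7.3 0'; python3 -m inch '-1 0 0 0.3 0;-1 0 0 0.6 0;-1 0 0 0.9 0;-1 0 0 1.2 0;-1 0 0 1.4 0;-1 0 0 1.4 0'
```

```text
time_s: 10.8
tool_pos: [0.5033, 0.022, 0.0841]
ee_rot: [-0.0, 0.816, 0.579, -0.0]
ft_force: [-0.0, 0.7, -0.1]
finger_gap: -0.001
time_s: 11.4
tool_pos: [0.5043, 0.0213, 0.0711]
ee_rot: [0.0, 0.816, 0.578, 0.001]
ft_force: [-1.0, 0.6, 4.9]
finger_gap: -0.001
```

```bash
python3 -m inch '-1 0 0 0.2 0;-1 0 0 0.4 0;-1 0 0 0.5 0;-1 0 0 0.6 0;-1 0 0 0.6 0'
```

```text
time_s: 11.9
tool_pos: [0.5047, 0.0213, 0.0704]
ee_rot: [-0.0, 0.816, 0.578, -0.001]
ft_force: [-13.8, 1.7, 36.2]
finger_gap: 0.001
```

It stopped at 70.4 mm, while fully in should be about 67 mm, so something else is taking the load. I'll back off a little and look.

```bash
python3 -m inch '-1 0 0 -0.4 0;-1 0 0 -0.5 0'; python3 - <<'E'
from h import *
snap('scene','a5'); snap('side','b5'); snap('wrist','w5')
f=lambda i,w,h:np.clip(cv2.resize(i,(w,h),interpolation=cv2.INTER_CUBIC)*1.5,0,255).astype(np.uint8)
a=cv2.imread('pics/a5.png')[120:225,200:340];b=cv2.imread('pics/b5.png')[120:225,270:365]
w=cv2.imread('pics/w5.png')[130:330,130:430]
o=np.zeros((600,800,3),np.uint8);o[:330,:440]=f(a,440,330);o[:330,445:745]=f(b,300,330);o[335:600,:400]=f(w,400,265)
cv2.imwrite('pics/c5.png',o)
E
```

```text
time_s: 12.1
tool_pos: [0.5045, 0.0213, 0.0711]
ee_rot: [0.001, 0.816, 0.578, 0.001]
ft_force: [0.1, 0.1, 4.8]
finger_gap: -0.001
```

View pics/c5.png

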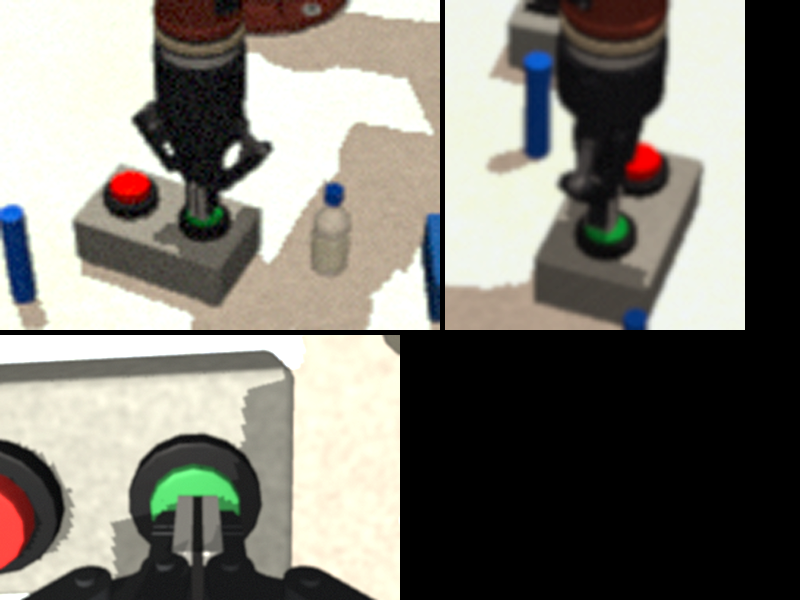

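The fingertip appears to sit 4–6 mm too far out, over the far rim of the collar (crop: tip's near edge at y≈495, button from 465 to about 545). I'll measure this in the wrist image, with the button refitted and the tip's own projection.

```bash
python3 - <<'E'
from h import *
from scipy.spatial.transform import Rotation as Ro
s,c=pickle.load(open('pics/w4.pkl','rb'))
T=np.array(c['T_tool_cam']);K=np.array(c['intrinsics'])
def proj(t): x=np.linalg.inv(T)@np.r_[t,1];u=K@x[:3];return (u/u[2])[:2].round(1)
print('TCP',proj([0,0,0]),'near edge',proj([0,-.011,0]),'x+-7.5',proj([.0075,-.011,0]),proj([-.0075,-.011,0]))
def wz(s,uv,z):
    R=Ro.from_quat(np.array(s['ee_rot'])[[1,2,3,0]]).as_matrix();o=R@T[:3,3]+s['tool_pos'];d=R@T[:3,:3]@np.linalg.inv(K)@[*uv,1]
    return o+d*(z-o[2])/d[2]
a=c['pixels'].astype(int)
g=((a[...,1]>a[...,0]+30)&(a[...,1]>a[...,2]+20)).astype(np.uint8)
cs=max(cv2.findContours(g,0,2)[0],key=cv2.contourArea);h=cs.reshape(-1,2)
P=np.array([wz(s,p,.073)[:2] for p in h]);print('green mean/circle',cv2.fitEllipse(h.astype(np.float32)),cv2.minEnclosingCircle(P.astype(np.float32)),P.min(0),P.max(0))
for n in('scene','side'):
    _,k=pickle.load(open(f'pics/{n}.pkl','rb'));a=k['pixels'].astype(int)
    g=((a[...,1]>a[...,0]+30)&(a[...,1]>a[...,2]+20)).astype(np.uint8)
    for q in cv2.findContours(g,0,2)[0]:
        if cv2.contourArea(q)>40: 
            P=np.array([atz(k,p,.073)[:2] for p in q.reshape(-1,2)]);print(n,cv2.minEnclosingCircle(P.astype(np.float32)),P.min(0),P.max(0))
im=cv2.imread('pics/w5.png')[200:330,200:360];cv2.imwrite('pics/c6.png',cv2.resize(im,None,fx=4.5,fy=4.5,interpolation=cv2.INTER_CUBIC))
E
```

```text
TCP [277.3 267.6] near edge [277.3 245.9] x+-7.5 [293.9 245.9] [260.7 246. ]
green mean/circle ((279.465087890625, 213.04579162597656), (44.870182037353516, 45.52362823486328), 118.57965087890625) ((0.5017005801200867, 0.021810228005051613), 0.016879115253686905) [0.48507339 0.00525502] [0.51830253 0.03720587]
scene ((0.501797616481781, 0.020834799855947495), 0.019420407712459564) [0.4832 0.0043] [0.5211 0.036 ]
side ((0.49903684854507446, 0.022155748680233955), 0.017937742173671722) [0.4855 0.0053] [0.5162 0.0394]
```

View pics/c6.png

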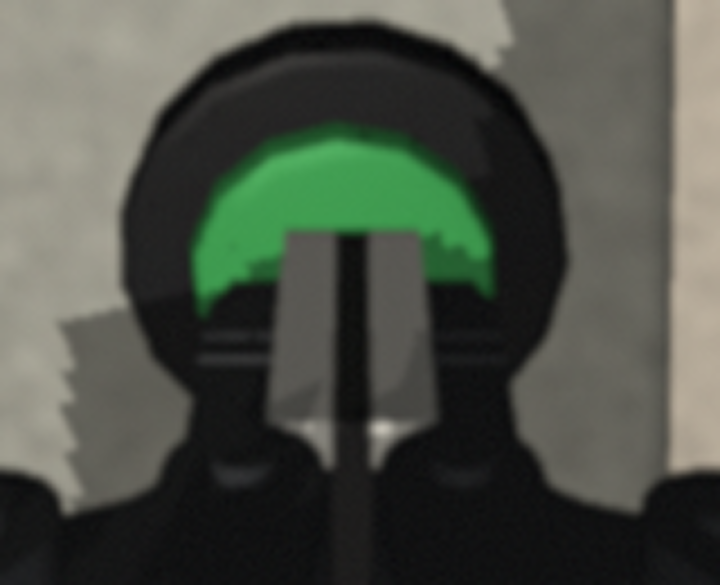

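Relative to the tip in this crop, the button's near rim (y≈145) is 9.8 mm from the tip's near edge (y≈232), where 5 mm would be centred. So the tip is about 5 mm too far out, which agrees with the scene and side estimate of x≈0.4995. I'll lift, shift back 5 mm and press again.

```bash
python3 -m inch '-1 0 0 -0.6 0;-1 -0.1 -0.3 -1 0;-1 -0.1 -0.5 -1 0;-1 -0.1 -0.5 -1 0;-1 -0.1 -0.5 -0.7 0;-1 -0.1 -0.5 -0.4 0;-1 -0.1 -0.5 -0.2 0;-1 -0.1 -0.5 0 0;-1 -0.1 -0.5 0.1 0;-1 -0.1 -0.5 0.1 0'; python3 -m inch '-1 0 0 0.2 0;-1 0 0 0.2 0'
```

```text
time_s: 13.25
tool_pos: [0.4981, 0.0221, 0.0708]
ee_rot: [-0.001, 0.816, 0.578, -0.001]
ft_force: [-9.8, 0.1, 20.3]
finger_gap: -0.0
time_s: 13.45
tool_pos: [0.4983, 0.0221, 0.0706]
ee_rot: [-0.001, 0.816, 0.578, -0.002]
ft_force: [-14.8, 1.6, 31.7]
finger_gap: 0.0
```

It stopped at the same height with about the same stiffness even when centred, so the collar is unlikely. I'll lift in small steps and read the force profile, to see where the button's spring lets go.

```bash
python3 -m inch '-1 0 0 -0.4 0;-1 0 0 -0.4 0;-1 0 0 -0.4 0'|egrep 'pos|force'; for i in 1 ; do python3 -m inch '-1 0 0 -0.1 0;-1 0 0 -0.1 0;-1 0 0 -0.1 0'|egrep 'pos|force'; python3 -m inch '-1 0 0 -0.1 0;-1 0 0 -0.1 0;-1 0 0 -0.1 0'|egrep 'pos|force'; python3 -m inch '-1 0 0 -0.1 0;-1 0 0 -0.1 0;-1 0 0 -0.1 0'|egrep 'pos|force'; python3 -m inch '-1 0 0 -0.2 0;-1 0 0 -0.2 0;-1 0 0 -0.2 0'|egrep 'pos|force';python3 -m inch '-1 0 0 -0.2 0;-1 0 0 -0.2 0;-1 0 0 -0.2 0'|egrep 'pos|force'; done
python3 - <<'E'
from h import *
snap('wrist','w6')
E
```

```text
tool_pos: [0.4989, 0.022, 0.071]
ft_force: [-1.6, 0.5, 8.0]
tool_pos: [0.4989, 0.022, 0.0714]
ft_force: [-0.2, 0.9, 4.7]
tool_pos: [0.4988, 0.022, 0.0724]
ft_force: [-0.2, 1.1, 3.4]
tool_pos: [0.4988, 0.022, 0.0734]
ft_force: [0.6, 0.8, 4.1]
tool_pos: [0.4987, 0.022, 0.0753]
ft_force: [1.6, 1.2, 3.5]
tool_pos: [0.4978, 0.0221, 0.0769]
ft_force: [0.3, 0.3, 1.6]
```

The spring force runs from about 77 mm down to the hard stop at about 71 mm. That is exactly the 6 mm travel, so the button was probably fully in and only the absolute height is off by 4 mm. I'll do a clean long press with pictures before and during it to confirm.

```bash
python3 -m inch '-1 0 0 -0.5 0;-1 0 0 -0.8 0;-1 0 0 -0.8 0;-1 0 0 -0.8 0'; python3 -c "
from h import *
snap('wrist','w7');snap('side','s7')"; python3 -m inch '-1 0 0 0.4 0;-1 0 0 0.8 0;-1 0 0 1.1 0;-1 0 0 1.4 0;-1 0 0 1.7 0;-1 0 0 1.8 0;-1 0 0 1.8 0;-1 0 0 1.8 0;-1 0 0 1.8 0;-1 0 0 1.8 0'; python3 -c "
from h import *
snap('wrist','w8');snap('side','s8')"; python3 -m inch '-1 0 0 0 0;-1 0 0 0 0;-1 0 0 0 0;-1 0 0 0 0;-1 0 0 0 0;-1 0 0 0 0'; python3 - <<'E'
from h import *
L=[cv2.resize(cv2.imread(f'pics/{n}.png')[185:285,220:350],(390,300),interpolation=cv2.INTER_CUBIC) for n in('w7','w8')]
S=[cv2.resize(cv2.imread(f'pics/{n}.png')[155:225,295:365],(300,300),interpolation=cv2.INTER_CUBIC) for n in('s7','s8')]
S=[np.pad(x,((0,0),(0,90),(0,0))) for x in S]
cv2.imwrite('pics/c8.png',np.vstack([np.hstack(L),np.clip(np.hstack(S)*1.5,0,255).astype(np.uint8)]))
E
```

```text
time_s: 15.7
tool_pos: [0.4984, 0.0221, 0.0854]
ee_rot: [0.0, 0.816, 0.578, -0.0]
ft_force: [-0.1, 0.1, 0.2]
finger_gap: -0.002
time_s: 16.8
tool_pos: [0.4986, 0.0221, 0.0707]
ee_rot: [-0.001, 0.816, 0.578, -0.001]
ft_force: [-10.6, 0.7, 22.6]
finger_gap: -0.004
time_s: 17.5
tool_pos: [0.4986, 0.0221, 0.0707]
ee_rot: [-0.001, 0.816, 0.578, -0.001]
ft_force: [-10.1, 0.9, 24.1]
finger_gap: -0.002
```

View pics/c8.png

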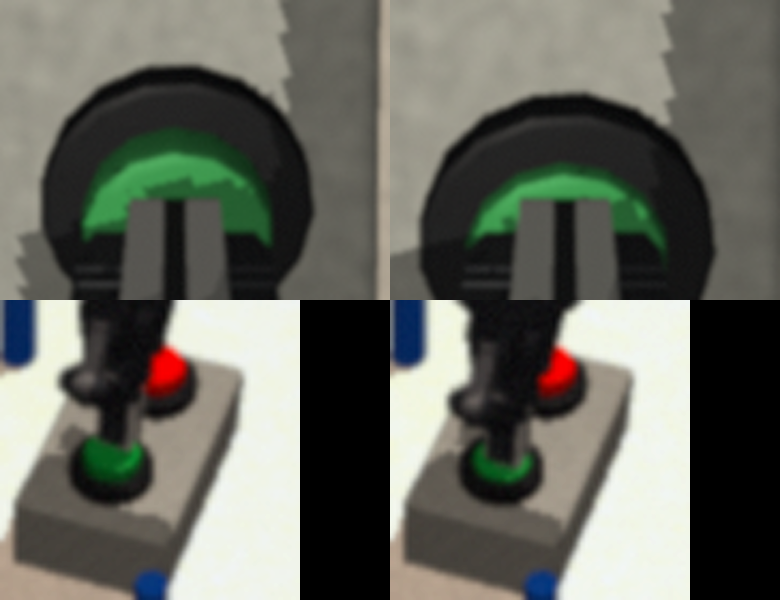

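With the finger pressing, the button's visible wall shrinks from about 23 px to 9 px but still stands proud of the collar. So the collar isn't carrying the load: 24 N at a rigid stop means the button's own end stop. It has been held there for over a second. Now I'll release, retreat and make a final check.

```bash
python3 -m inch '-1 0 0 -1 0;-1 0 0 -3 0;-1 0 0 -7 0;-1 0 0 -11 0;-1 0 0 -15 0;-1 0 0 -17 0'; python3 -m inch '-1 0 -4 0 0;-1 0 -8 0 0;-1 0 -12 0 0;-1 0 -12 0 0;-1 0 -12 0 0;-1 0 -12 0 0'; python3 - <<'E'
from h import *
snap('side','s9');snap('scene','a9')
f=lambda n,y,x,h,w,W,H:np.clip(cv2.resize(cv2.imread(f'pics/{n}.png')[y:y+h,x:x+w],(W,H),interpolation=cv2.INTER_CUBIC)*1.5,0,255).astype(np.uint8)
cv2.imwrite('pics/c9.png',np.hstack([np.vstack([f('scene',150,120,120,270,480,213),f('a9',150,120,120,270,480,213)]),np.vstack([f('side',95,205,235,160,145,213),f('s9',95,205,235,160,145,213)])]))
for n,m in(('scene','a9'),('side','s9')):
  a,b=[cv2.imread(f'pics/{k}.png').astype(int) for k in(n,m)]
  for nm,t in(('red',lambda i:(i[...,2]>i[...,1]+60)&(i[...,2]>120)),('green',lambda i:(i[...,1]>i[...,2]+30)&(i[...,1]>i[...,0]+20))):
    for k in(a,b):
      r=cv2.connectedComponentsWithStats(t(k).astype(np.uint8));print(n,nm,[(v[4],*w.round(1)) for v,w in zip(r[2][1:],r[3][1:]) if 40<v[4]<400])
E
```

```text
time_s: 18.1
tool_pos: [0.5003, 0.0219, 0.2412]
ee_rot: [0.002, 0.816, 0.578, 0.002]
ft_force: [-0.1, -0.2, 0.9]
finger_gap: -0.001
time_s: 18.7
tool_pos: [0.3862, 0.0616, 0.2376]
ee_rot: [0.0, 0.816, 0.578, 0.0]
ft_force: [0.1, -0.5, 0.3]
finger_gap: -0.003
scene red [(np.int32(75), np.float64(240.8), np.float64(177.8))]
scene red [(np.int32(75), np.float64(240.8), np.float64(177.8))]
scene green [(np.int32(86), np.float64(264.4), np.float64(186.6))]
scene green [(np.int32(84), np.float64(264.4), np.float64(186.4))]
side red [(np.int32(100), np.float64(330.6), np.float64(169.2))]
side red [(np.int32(105), np.float64(330.7), np.float64(169.3))]
side green [(np.int32(118), np.float64(320.8), np.float64(190.8))]
side green [(np.int32(120), np.float64(320.8), np.float64(190.8))]
```

View pics/c9.png

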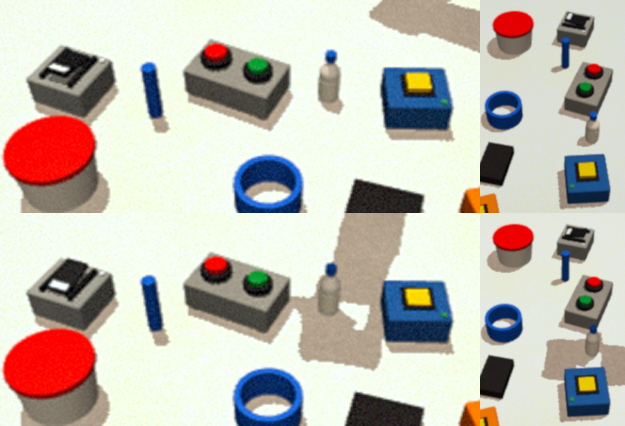

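Before (top) and after (bottom): the rocker is on, the yellow key is in, and the green and red buttons are out with centroids unchanged to 0.2 px. Boxes and bystanders look unmoved. Handing in.

```bash
python3 -c "
from station import arm
arm.sign_off(); print(arm.read_state()['time_s'])"
```

```text
the job is handed in; nothing more can be done
the job is handed in; nothing more can be done
```

I pressed all three controls in the required order with closed fingertips, then drew the arm back and handed the job in at about 19 s of the 51 s allowed. No verdict is reported, so success isn't confirmed.

- **Mains rocker:** pushed to a hard stop at 65 mm with 26 N. Pictures showed the far half down.
- **Yellow key on the blue box:** pushed to a hard stop at 62 mm, and it stayed in.
- **Green button:** pressed fully in and held for more than a second, then let go. I pressed it three times: the first two served as checks, and the third was the clean hold.

**Last checks:** comparing before and after pictures, the rocker is on, the key is in, and the green and red buttons are out, within 0.2 px of where they started. The boxes and bystanders look unmoved, and the arm reads almost no force.

**One disagreement:** the green button's hard stop came at about 71 mm by the robot's own reading, not the 67 mm the sizes imply. I took it as fully in for three reasons:
- The spring force ran over about 6 mm (77 to 71 mm), which matches the stated travel.
- The stop was rigid at 24 N.
- The button still stood proud of its collar, so the finger wasn't resting on the collar.

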